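Nudge a round standard home in a three-point nest

ROBOT

A 6-joint arm with a two-finger parallel gripper is mounted at the origin on a cart in front of the work surface, level with it; the furniture and walls round the work are solid. World frame = base frame: x ahead of the robot, y to its left, z up, the work surface at z = 0. Lengths are in m, angles in rad, forces in N, time in s.
With the tool pointing down it reaches from about 0.3 to 0.875 m from the base axis. Payload 6.4 kg.
Tool frame: the origin (TCP) lies at the very end of the fingers, on their centre line; the grasp point (between the pads) lies 19 mm behind it; z points along the fingers, y is the line along which they close (so a half turn about z gives the same grasp; the last joint's range is limited). The gripper opens to 85 mm and grips with 20 to 120 N. Pads are 22 mm wide; open, the fingers measure 114 mm over their backs; the gripper's body (76 mm by 85 mm) begins 54 mm behind the grasp point. The pads swing forward as they close: fully open they stand 13 mm farther back than shut.
Start: joints at [1.096, 0.181, 1.607, -0, 1.354, -0.206], TCP at [0.153, 0.554, 0.231] pointing down, gripper open.
Joint ranges: [-2.99, 2.99], [-0.89, 2.07], [0.3, 2.58], [-1.14, 4.28], [0, 2.63], [-3.12, 3.12]. Speed limits (rad/s): [2.57, 2.57, 3.01, 3.14, 3.14, 3.14].

INTERFACE

Orientations are given as a unit quaternion [w, x, y, z].
In Python, from bench import ctrl gives the robot as it stands.
- The arm moves only by the tool jog_arm, never from a script. Its argument "series" is a list that holds one entry, the list of rows, each a list of 7 numbers: the shift along the tool's x, y, z in mm, then the turn, a rotation vector about the tool's x, y, z in rad, then the finger opening in mm, from 0 to 85.4. In form: [[[tx, ty, tz, rx, ry, rz, gripper], ...]]. A call has exactly 10 rows; each row shifts and turns the commanded pose from where the row before left it, along the tool's axes as they then stand; what a row does not reach is not made up. A row lasts 1/10 s, in which the tool goes at most 50 mm and 8.59 degrees, less where a joint would pass 70% of its speed; a pose out of reach is approached as far as the arm can. A call with a gripper value outside its range is refused whole. The fingers move at their own pace and stop on an object; the grip force is fixed at half the most. Time passes only in rows, so rows that do not move let the fingers close, or fill a call up. It gives the time, the measured TCP pose, the force, the opening and the grip force at its end, in the units of the state.
- ctrl.get_obs(): the state, without advancing time (a new reading comes with each control period).
- ctrl.camera(name): name is "scene" or "side" or "wrist"; returns a dict with "frame" (420x560x3 uint8, blue, green, red), "z_map" (420x560 float32, m along the optical axis (not along the pixel's ray), 0 where there is no reading), "fx", "fy", "cx", "cy" (pixels), "xyz" and "rotation" of the camera in the world. Camera axes: x right, y down, z forward; pixel columns grow to the right and rows downward; lengths in m; the calibration is good to about 2 mm. A picture is of the moment at which its call begins.
- ctrl.hand_in(): hands the job in; it is judged then, once.
The state is a dict: "time_s": time; "q": joint angles; "dq": joint speeds; "joint_efforts": joint torques, N m; "eef_pos": TCP position; "eef_rot": TCP orientation; "wrist_force": force on the tool from outside, world axes, zero at the start; "torque": the same for the moment, N m; "opening": opening from 0.0 (shut) to 1.0 (fully open); "grasp_force": force on a finger pad.
Only numpy, scipy, OpenCV 4.12 (cv2) and the standard library are available. Lean on these libraries where they do the work, as an engineer would, in place of code of your own. Each camera call takes 0.05 s, during which the arm holds its last target. There are 200 camera calls.

TASK

Take the tall silver standard out of the grey tray, stand it upright on the bare loading end of the three-point nest (between the two blue marks) and let go of it. Then nudge it along, past the spring pad, until it bears on the end dowel: press it there firmly enough to feel the dowel for a moment, but gently, never hard, and draw back so that it stays upright touching rail, spring pad and dowel. Do not disturb the other standards, the loupe or the vial.

Things in the scene. Friction and masses are not known exactly. Their poses are not given: they have to be found in the camera images.
- tall_standard: the round part: plain silver-white aluminium cylinder, 36 mm diameter, 34 mm tall, about 0.1 kg, standing in the tray (the tallest, narrowest of the three standards there). Origin at the centre of its underside, z up.
- grey_standard: bystander: brownish-grey cylinder with dark spots on top, 38 mm diameter, 28 mm tall, in the tray. Origin at the centre of its underside.
- copper_standard: bystander: copper-coloured cylinder, 45 mm diameter, 20 mm tall, in the tray. Origin at the centre of its underside.
- loupe: bystander: black loupe, 36 mm diameter, 47 mm tall, standing on the worktop beyond the nest. Origin at the centre of its underside.
- vial: bystander: white vial with a blue screw cap, 24 mm diameter, 48 mm tall, standing on the worktop beyond the nest. Origin at the centre of its underside.
- tray: fixed shallow grey tray, 150 x 240 mm (its own x, y), floor 3 mm thick, rim 3 mm thick and 18 mm high. Origin at the centre of its underside; its y axis is the long one. The three standards stand on its floor along its long middle line, 75 mm apart, in any order.
- nest: fixed three-point nest: grey plate 150 x 96 x 8 mm (its x, y, z). Origin at the centre of its underside, on the worktop. Its +x runs away from the robot, from the bare loading end (x = -75 to -5 mm) to the end dowel: the way to push. Rail (+y), spring pad (-y) and housing behind the pad (to y = -46 mm) start at x = -4 mm and stand up to 20 mm above the worktop.
- rail_face (a point): middle of the flat face of the fixed steel rail, at x = +29, y = +18 mm in the nest, 14 mm above the worktop; axes as the nest's. The face runs from x = +3 to +55 mm; a round nose of 7 mm radius leads in at its near end.
- pad_face (a point): middle of the brass spring pad's face when free: nest x = +30, y = -16 mm, 14 mm above the worktop (does not move with the pad). Pad from x = +7 to +49 mm, flat from +19 mm, near end rounded 12 mm. It gives up to 6 mm towards -y: about 1.5 N at first, 2.5 N with the standard in. The standard meets a bump at the round end, then rubs on with a drag of 3 to 9 N.
- dowel_middle (a point): middle setting of the end dowel's near side: nest x = +48, y = 0, 28 mm above the worktop. The dowel is rigid, vertical, 12 mm diameter, its top 40 mm above the worktop, on a clamped block 36 mm wide and 17 mm high. It was set by hand up to 8 mm nearer or farther along x than this point, which is not measured: find it by feel. 4 to 8 N held half a second seats the part; over 15 N is too hard.
- load_spot (a point): point on the plate's top between the two blue marks, on the nest's middle line at x = -45 mm, 8 mm above the worktop: stand the standard's underside here. Axes as the nest's.
Mind the look-alikes: they are no part of the job. Leave any orange or pink look-alike of the tall_standard alone.

How it is judged:
On the way, in this order (a step that is already met when the one before it is completed fails the run):
1. the tall standard stands upright on the loading end of the nest, released (horizontal distance between tall_standard and load_spot below 0.014 m and angle between tall_standard's own z axis and vertical below 0.05 rad and z of tall_standard in the frame of nest below 0.0095 m and contact force between tall_standard and the fingers below 0.05 N), for 0.2 s.
2. the standard is pressed against the end dowel with more than 2.5 N (contact force between tall_standard and nest_stop above 2.5 N and horizontal distance between tall_standard and nest_stop_c0 below 0.0255 m and angle between tall_standard's own z axis and vertical below 0.05 rad), for 0.3 s.
At the end, for the whole second after the job is handed in: the tall standard stands upright on the nest's plate, at rest and released, bearing on the rail and the spring pad and within 1.5 mm of the end dowel (horizontal distance between tall_standard and nest_stop_c0 below 0.0255 m and contact force between tall_standard and nest_c1 above 0.4 N and contact force between tall_standard and nest_pad above 0.4 N and angle between tall_standard's own z axis and vertical below 0.05 rad and z of tall_standard in the frame of nest between 0.0065 and 0.0095 m and linear speed of tall_standard below 0.01 m/s); the robot touches nothing.
It fails at once if the standard is pushed against the end dowel with more than 15 N (contact force between tall_standard and nest_stop above 15 N).
It fails at once if the standard is tipped over (angle between tall_standard's own z axis and vertical above 0.5 rad).
It fails at once if a bystander is disturbed (moved over 15 mm) (distance of any of grey_standard, copper_standard, loupe, vial from where it was at the start of the episode above 0.015 m).
It also fails if it takes over 72 s, if anything falls off the work surface, if the arm or the gripper's body presses on something with over 40 N, if the wrist force passes 120 N, or if a joint passes its speed limit or range.

## Working session

There is one attempt and no reset: what is moved stays moved. The work goes in short steps, Python scripts to look and compute and a tool call to move; the robot and the scene stay as the last step left them, time stands still between calls to the robot, and variables do not carry over. Pictures are saved under pics/ and viewed, at most 14 in all, crops included, and the job is handed in when it is done.

Besides the shell and the picture viewer there is one more tool, called after "Request:" by a JSON object that holds its "api" and its "payload", one argument or row to a line. jog_arm: Moves the arm, as the interface text tells. Its arguments: {"type":"object","properties":{"series":{"type":"array"}},"required":["series"]}

```bash
mkdir -p pics
cat > h.py <<'E'
import numpy as np, cv2
from bench import ctrl
def pts(c):
    z=c["z_map"]; v,u=np.mgrid[:z.shape[0],:z.shape[1]]
    P=np.stack([(u-c["cx"])/c["fx"]*z,(v-c["cy"])/c["fy"]*z,z],-1)
    R=np.array(c["rotation"]); 
    if R.size==4:
        from scipy.spatial.transform import Rotation as Ro
        R=Ro.from_quat(np.roll(R,-1)).as_matrix()
    return P@R.T+np.array(c["xyz"])
E
python3 - <<'E'
from h import *
o=ctrl.get_obs(); print(o)
ims=[]
for n in ["scene","side"]:
    c=ctrl.camera(n); print(n,c["xyz"],np.array(c["rotation"]).tolist(),c["fx"]); cv2.imwrite(f"pics/{n}0.png",c["frame"]); np.savez(f"{n}0.npz",**c)
E
```

```text
{'time_s': 0.0, 'q': array([ 1.09568816e+00,  1.81532418e-01,  1.60802752e+00,  1.64207223e-05,
        1.35381875e+00, -2.06284109e-01]), 'dq': array([-1.86231633e-03,  9.67179362e-05,  6.67375393e-04, -1.78364388e-03,
       -7.61559334e-04,  6.88536833e-04]), 'joint_efforts': array([-2.75745013e-03, -4.44861460e+01, -3.51339483e+01, -4.80669351e-04,
        8.90398223e-03, -2.72729875e-05]), 'eef_pos': array([0.15242332, 0.55384202, 0.23037959]), 'eef_rot': array([-3.05949837e-04,  1.34009373e-01,  9.90979662e-01, -8.39006113e-04]), 'wrist_force': array([-0.51089248, -0.009006  ,  0.1377118 ]), 'torque': array([ 0.07114613,  0.03471358, -0.01277172]), 'grasp_force': 0.0, 'opening': 0.9981658376053454}
scene [ 0.07968002 -0.54790472  0.42311939] [-0.5176072541859615, 0.7877693337044103, -0.279754612316162, 0.18231720757189346] 492.0779450513054
side [0.26466125 0.75603198 0.44867457] [0.0973259456624055, -0.1880480389984983, 0.8397224269904016, -0.500031839925307] 430.39789392540325
```

View pics/scene0.png

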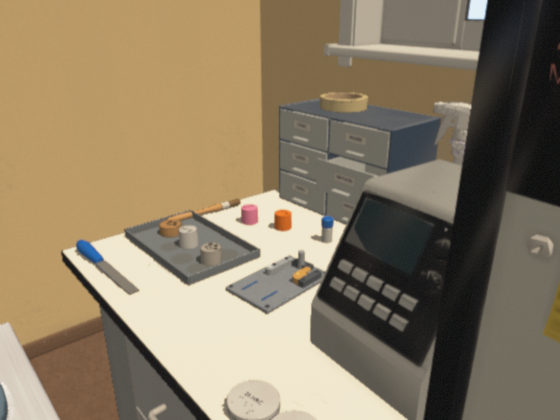

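View pics/side0.png

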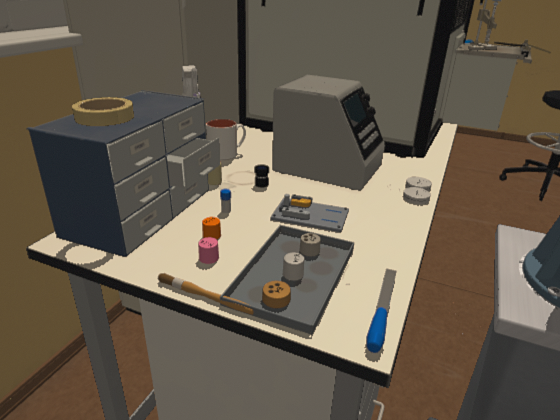

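The scene view shows the tray with copper (170,229), silver (188,237) and grey (210,254). The nest is at about (278,283), with blue marks at (250,286) and (269,296) and the dowel at (301,258). The side view shows silver at (293,266), and the nest at (312,213) with its loading end to the right.

Run:
```python
from h import *
win={"scene":dict(silver=(177,224,199,250),nest=(225,245,330,310)),"side":dict(silver=(280,250,306,282),nest=(268,190,352,232))}
for n in win:
    c=np.load(n+"0.npz"); c={k:c[k] for k in c.files}; P=pts(c); f=c["frame"]; hsv=cv2.cvtColor(f,cv2.COLOR_BGR2HSV)
    R=P[...,2]
    def sub(k): x0,y0,x1,y1=win[n][k]; m=np.zeros(R.shape,bool); m[y0:y1,x0:x1]=1; return m
    m=sub("silver")&(R>.033)&(R<.041); q=P[m]; 
    (cx,cy),r=cv2.minEnclosingCircle(q[:,:2].astype(np.float32)*1000); print(n,"silver top",m.sum(),np.median(q[:,2]),cx,cy,r,q[:,:2].mean(0))
    m=sub("silver")&(R>.010)&(R<.031)&(hsv[...,1]<60)&(hsv[...,2]>90); q=P[m]; A=np.c_[2*q[:,:2],np.ones(len(q))]; s=np.linalg.lstsq(A,(q[:,:2]**2).sum(1),rcond=None)[0]; print("side fit",len(q),s[:2],np.sqrt(s[2]+s[0]**2+s[1]**2))
    m=sub("nest")&(R>.004)&(R<.0115); m=cv2.morphologyEx(m.astype(np.uint8),cv2.MORPH_OPEN,np.ones((3,3)))>0; q=P[m]
    rect=cv2.minAreaRect(q[:,:2].astype(np.float32)*1000); print("plate",m.sum(),np.median(q[:,2]),rect); print(cv2.boxPoints(rect).round(1).tolist())
    b=sub("nest")&(hsv[...,0]>95)&(hsv[...,0]<125)&(hsv[...,1]>110)&(hsv[...,2]>50)
    k,l,st,ce=cv2.connectedComponentsWithStats(b.astype(np.uint8))
    for i in range(1,k):
        if st[i,4]>5: print("blue",ce[i].round(1),st[i,4],np.median(P[l==i],0).round(4),P[l==i].mean(0).round(4))
    m=sub("nest")&(R>.030)&(R<.045); q=P[m]; print("dowel",len(q),q.mean(0) if len(q) else 0, q.min(0),q.max(0))
    m=sub("nest")&(R>.0185)&(R<.0215);q=P[m]; print("z20",len(q),q.mean(0))
    x0,y0,x1,y1=win[n]["nest"]; cv2.imwrite(f"pics/{n}_n.png",cv2.resize(f[y0-5:y1+5,x0-5:x1+5],None,fx=6,fy=6,interpolation=2))
```

```text
scene silver top 126 0.0352464118099326 470.9680480957031 197.51197814941406 17.317277908325195 [0.47009458 0.19695459]
side fit 200 [0.47055899 0.19836656] 0.016067484526459175
plate 2261 0.006738342175714174 ((503.06268310546875, 6.4263916015625), (150.07876586914062, 159.0886993408203), 20.039194107055664)
[[405.29998779296875, 55.400001525878906], [459.79998779296875, -94.0], [600.7999877929688, -42.599998474121094], [546.2999877929688, 106.9000015258789]]
dowel 49 [ 0.56940581 -0.00707047  0.03602552] [ 0.56367124 -0.01195479  0.03032894] [5.76556071e-01 5.69428163e-04 4.00266481e-02]
z20 224 [ 0.54735888 -0.01775742  0.01935712]
side silver top 226 0.03713324891000158 471.1219177246094 202.73785400390625 17.817686080932617 [0.46952273 0.20450187]
side fit 73 [0.46563539 0.21399646] 0.005461043860342147
plate 1252 0.00840474895508303 ((510.07159423828125, 1.4139480590820312), (171.5392608642578, 121.02085876464844), 30.315237045288086)
[[405.5, 10.399999618530273], [466.6000061035156, -94.0999984741211], [614.7000122070312, -7.5], [553.5999755859375, 96.9000015258789]]
dowel 35 [ 5.69327930e-01 -5.40530041e-04  3.68123432e-02] [ 0.56434634 -0.00955456  0.03029451] [0.57611676 0.00462399 0.04092355]
z20 230 [ 0.54495024 -0.00350936  0.01999759]
```

View pics/scene_n.png

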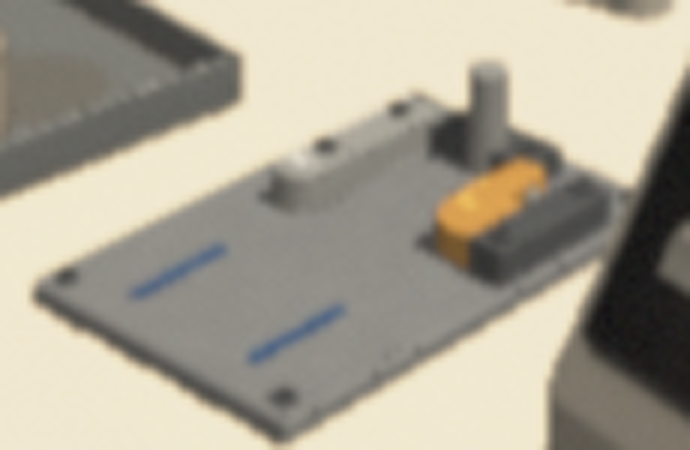

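The crop shows the nest plate, with its near-left corner at about (37,290) and its near-right corner at about (283,432). The blue marks run (132,296)-(225,247) and (250,358)-(343,308). The dowel top is at (488,70).

```bash
cat >> h.py <<'E'
def ray(c,uv,z):
    from scipy.spatial.transform import Rotation as Ro
    R=np.array(c["rotation"]); R=Ro.from_quat(np.roll(R,-1)).as_matrix() if R.size==4 else R
    uv=np.atleast_2d(uv).astype(float); d=np.c_[(uv[:,0]-c["cx"])/c["fx"],(uv[:,1]-c["cy"])/c["fy"],np.ones(len(uv))]@R.T
    o=np.array(c["xyz"]); return o+d*((z-o[2])/d[:,2])[:,None]
E
python3 - <<'E'
from h import *
win={"scene":(225,245,330,310),"side":(268,190,352,232)}
for n in win:
    c=np.load(n+"0.npz"); c={k:c[k] for k in c.files}; f=c["frame"].astype(int); P=pts(c)
    x0,y0,x1,y1=win[n]; w=np.zeros(f.shape[:2],bool); w[y0:y1,x0:x1]=1
    b=w&(f[...,0]-f[...,2]>18)
    k,l,st,ce=cv2.connectedComponentsWithStats(b.astype(np.uint8))
    for i in range(1,k):
        if st[i,4]>6:
            uv=np.argwhere(l==i)[:,::-1]; Q=ray(c,uv,.008)[:,:2]; m=Q.mean(0); U,S,V=np.linalg.svd(Q-m); print(n,"blue",ce[i].round(1),st[i,4],(m*1000).round(1),"ang",np.degrees(np.arctan(V[0,1]/V[0,0])).round(1), "len",np.ptp((Q-m)@V[0])*1000, "depthz",np.median(P[l==i][:,2]).round(4))
    x0,y0=x0-5,y0-5
    if n=="scene":
        print("corners",(ray(c,np.array([[37,290],[283,432],[420,93]])/6+[x0,y0]-.5,.008)*1000).round(1).tolist())
        print("dowel top",ray(c,np.array([[488,70]])/6+[x0,y0]-.5,.040)*1000)
    # silver top: bright pixels
c=ctrl.camera("wrist"); cv2.imwrite("pics/w0.png",c["frame"]); print(c["xyz"],c["rotation"],c["fx"])
E
```

```text
scene blue [249.2 284.9] 31 [469.9   4.5] ang 9.0 len 30.880386093131904 depthz 0.0068
scene blue [268.7 295.3] 35 [475.3 -39.1] ang 7.9 len 32.782848751315676 depthz 0.0072
corners [[435.9, 20.8, 8.0], [446.4, -71.0, 8.0], [584.7, 40.3, 8.0]]
dowel top [[569.19187243  -6.68762903  40.        ]]
side blue [333.7 210.6] 23 [473.9 -38.1] ang 5.5 len 33.037757578391655 depthz 0.0085
side blue [329.5 220.2] 24 [469.    5.9] ang 6.4 len 32.81653515209058 depthz 0.0087
[0.08531366 0.57373222 0.37478903] [0.1108408  0.78781687 0.60015162 0.08292724] 299.59768200211056
```

View pics/side_n.png

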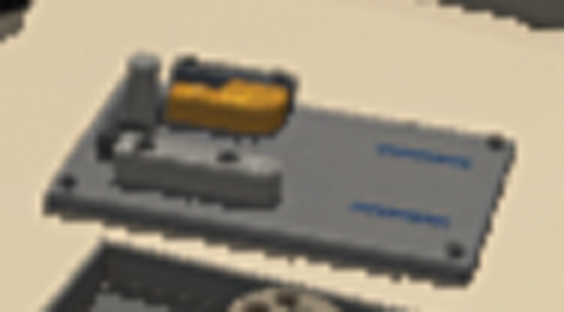

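The side crop shows the nest from the other side; the marks and the dowel agree with the scene view. Load spot is about (472, -17) mm and nest yaw about 0.12 rad. Tall standard is about (471, 200) mm. Now moving above it.

Request:
{"api": "jog_arm", "payload": {
  "series": [
    [[-40,-25.6,0,0,0,0,85],[-40,-25.6,0,0,0,0,85],[-40,-25.6,0,0,0,0,85],[-40,-25.6,0,0,0,0,85],[-40,-25.6,0,0,0,0,85],[-40,-25.6,0,0,0,0,85],[-40,-25.6,0,0,0,0,85],[-40,-25.6,0,0,0,0,85],[-40,-25.6,0,0,0,0,85],[-40,-25.6,0,0,0,0,85]]
  ]
}}

```text
time_s: 1.15
eef_pos: [0.4712, 0.1996, 0.2312]
eef_rot: [-0.0, 0.134, 0.991, 0.0]
wrist_force: [0.2, 0.0, -0.0]
opening: 0.997
grasp_force: 0.0
```

Run:
```python
from h import *
c=ctrl.camera("wrist"); cv2.imwrite("pics/w1.png",c["frame"]); np.savez("w1.npz",**c); o=ctrl.get_obs(); print(o["eef_pos"],o["eef_rot"],o["q"],o["wrist_force"])
P=pts(c); print(c["xyz"],"floor",P[::60,::80,2].round(3))
d=np.load("side0.npz"); d={k:d[k] for k in d.files}; S=pts(d)
for n,(x0,y0,x1,y1),lo,hi in [("grey",(299,232,322,256),.028,.034),("copper",(262,280,292,308),.020,.026)]:
    q=S[y0:y1,x0:x1].reshape(-1,3); q=q[(q[:,2]>lo)&(q[:,2]<hi)]; print(n,cv2.minEnclosingCircle((q[:,:2]*1000).astype(np.float32)))
q=S.reshape(-1,3); m=(q[:,2]>.045)&(q[:,0]>.35)&(q[:,0]<.75)&(abs(q[:,1])<.25); q=q[m]; print("tall things y range", q[q[:,1]<-.05][:,1].max() if (q[:,1]<-.05).any() else None, q.min(0),q.max(0))
H,_,_=np.histogram2d(q[:,0],q[:,1],bins=[np.arange(.35,.8,.05),np.arange(-.25,.3,.05)]); print(H.astype(int))
```

```text
[0.47586293 0.19445163 0.2314262 ] [ 0.0019277   0.13607173  0.99069603 -0.00146762] [ 0.15921719  0.04212806  1.75938668 -0.00404109  1.33724707 -1.13765831] [ 3.09917889 -4.42394027  1.44328448]
[0.40398265 0.21923848 0.37552461] floor [[-0.756 -0.232 -0.318 -0.758  0.001 -0.757 -0.761]
 [-0.756 -0.758  0.002  0.002  0.002 -0.762 -0.757]
 [ 0.002  0.003  0.001  0.001  0.004 -0.759 -0.758]
 [ 0.001  0.001  0.003  0.005  0.026 -0.758 -0.76 ]
 [ 0.016  0.     0.009  0.004  0.001  0.001 -0.758]
 [ 0.053  0.001  0.278  0.002  0.035  0.283 -0.758]
 [ 0.312  0.3    0.318  0.311  0.311  0.318  0.301]]
grey ((469.3675537109375, 123.30796813964844), 19.251882553100586)
copper ((469.32452392578125, 273.2948913574219), 22.35376739501953)
tall things y range -0.08154024097112134 [ 0.44040947 -0.249988    0.04500123] [0.74995326 0.23158023 0.22181333]
[[   0    0    0    0    0    0    0    0    0    0]
 [ 110  114    0    0    0    0    0    0    0    0]
 [ 342 1052    0    0    0    0    0    0    0    0]
 [ 225 1649    0    0    0    0    0    0    0    0]
 [ 105 1535    0    0    0    0    0    0    0    0]
 [  99 1457    0    0    0    0    0    0    0    0]
 [  41  890   32   38    0    8   46    0    0    0]
 [   0    0    0    0   50  329  402  491    3   21]]
```

View pics/w1.png

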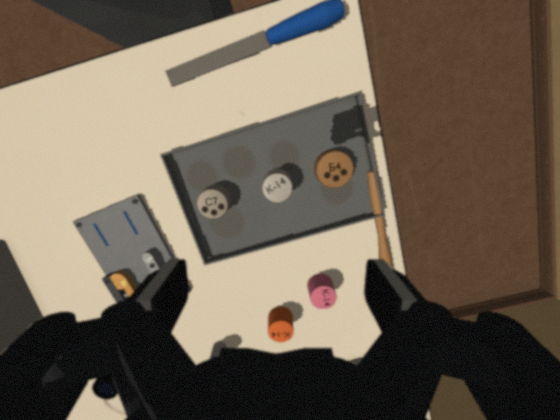

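The wrist view shows silver at (277,187), grey at (213,203) and copper at (334,168). The nest is at the left with its marks at (100,234) and (131,222). Measuring by casting rays.

Run:
```python
from h import *
c=ctrl.camera("wrist"); f=c["frame"]; hsv=cv2.cvtColor(f,cv2.COLOR_BGR2HSV); o=ctrl.get_obs(); print(o["eef_pos"],o["eef_rot"],o["wrist_force"],c["xyz"])
P=pts(c)
for n,(u,v),lo,hi,zt in [("silver",(277,187),.034,.040,.037),("grey",(213,203),.028,.034,.031),("copper",(334,168),.020,.026,.023)]:
    m=np.zeros(f.shape[:2],bool); m[v-28:v+28,u-28:u+28]=1; m&=(P[...,2]>lo)&(P[...,2]<hi); q=P[m]; uv=np.argwhere(m)[:,::-1]
    print(n,len(q),np.median(q[:,2]),cv2.minEnclosingCircle((ray(c,uv,zt)[:,:2]*1000).astype(np.float32)),np.median(q[:,:2],0))
g=f.astype(int); b=(g[...,0]-g[...,2]>18); b[:,200:]=0;b[:190]=0;b[270:]=0
k,l,st,ce=cv2.connectedComponentsWithStats(b.astype(np.uint8))
for i in range(1,k):
    if st[i,4]>15: print("blue",ce[i],st[i,4],ray(c,ce[i],.008)*1000,np.median(P[l==i][:,2]))
```

```text
[0.47357248 0.19709718 0.2311787 ] [ 6.97554126e-04  1.36972195e-01  9.90574426e-01 -6.60990442e-04] [-1.1107286   0.35927474 -0.22177937] [0.40821003 0.2148581  0.375423  ]
silver 697 0.038516068202603226 ((470.0773010253906, 201.33929443359375), 17.422048568725586) [0.46974698 0.20150519]
grey 727 0.03254192541957979 ((469.2869567871094, 121.95431518554688), 18.66177749633789) [0.46899979 0.12245789]
copper 1085 0.02454433552022811 ((469.67852783203125, 271.4872131347656), 22.009904861450195) [0.46920449 0.27120752]
blue [133.32051282 217.70512821] 78 [[470.11720949   5.61119797   8.        ]] 0.010048391275388535
blue [103.71621622 229.98648649] 74 [[475.2812813  -38.29852758   8.        ]] 0.010090373871355918
```

Request:
{"api": "jog_arm", "payload": {
  "series": [
    [[0,0,13,0,0,0.1475,85],[0,0,13,0,0,0.1475,85],[0,0,13,0,0,0.1475,85],[0,0,13,0,0,0.1475,85],[0,0,13,0,0,0.1475,85],[0,0,13,0,0,0.1475,85],[0,0,13,0,0,0.1475,85],[0,0,13,0,0,0.1475,85],[0,0,6,0,0,0,85],[0,0,0,0,0,0,85]]
  ]
}}

```text
time_s: 2.25
eef_pos: [0.4692, 0.2016, 0.1203]
eef_rot: [-0.001, 0.661, 0.75, -0.001]
wrist_force: [0.1, -0.5, 0.0]
opening: 0.999
grasp_force: 0.0
```

Request:
{"api": "jog_arm", "payload": {
  "series": [
    [[0,0,0,0,0,0,85],[0,0,0,0,0,0,85],[0,0,16,0,0,0,85],[0,0,16,0,0,0,85],[0,0,16,0,0,0,85],[0,0,16,0,0,0,85],[0,0,16,0,0,0,85],[0,0,0,0,0,0,85],[0,0,0,0,0,0,85],[0,0,0,0,0,0,85]]
  ]
}}

```text
time_s: 3.25
eef_pos: [0.4713, 0.2015, 0.0425]
eef_rot: [0.001, 0.663, 0.749, 0.001]
wrist_force: [0.4, 0.1, 0.1]
opening: 1.001
grasp_force: 0.0
```

Run:
```python
from h import *
o=ctrl.get_obs(); print(o)
c=ctrl.camera("side"); f=c["frame"]; a=f[140:300,230:390]; c=ctrl.camera("scene"); b=c["frame"][150:310,130:290]
cv2.imwrite("pics/a1.png",cv2.resize(np.hstack([a,b]),None,fx=2.5,fy=2.5,interpolation=2))
```

```text
{'time_s': 3.25, 'q': array([ 1.72160139e-01,  3.03263863e-01,  1.89210581e+00, -1.35722059e-05,
        9.44210840e-01,  4.98253931e-02]), 'dq': array([ 0.00112013, -0.00546868,  0.00118321,  0.00086375, -0.00219919,
        0.00099905]), 'joint_efforts': array([-1.95895595e-04, -4.16271651e+01, -2.63093090e+01, -2.63349848e-04,
        2.35208287e-02, -6.50463713e-03]), 'eef_pos': array([0.47132225, 0.2015182 , 0.04249102]), 'eef_rot': array([6.32520699e-04, 6.62556182e-01, 7.49011545e-01, 7.82385409e-04]), 'wrist_force': array([0.36241197, 0.14714921, 0.10503747]), 'torque': array([ 0.0026242 , -0.02489164, -0.00467663]), 'grasp_force': 0.0, 'opening': 1.0014171735805846}
```

View pics/a1.png

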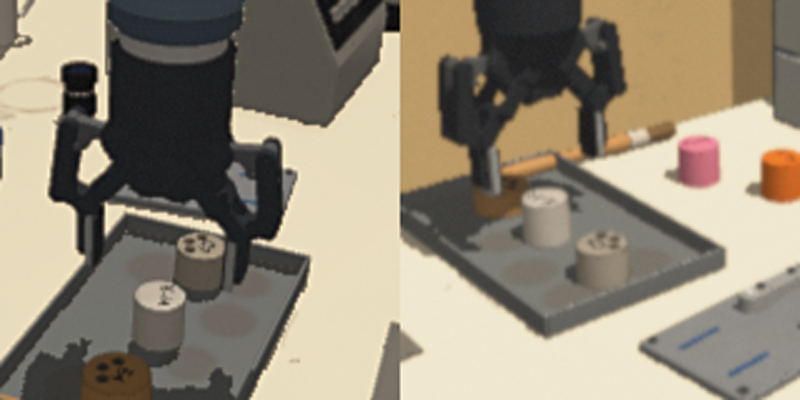

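Both views show the fingers straddling the tall standard across the tray, clear of its neighbours. I'll descend and grip.

Request:
{"api": "jog_arm", "payload": {
  "series": [
    [[0,0,12,0,0,0,85],[0,0,12,0,0,0,85],[0,0,10,0,0,0,85],[0,0,0,0,0,0,85],[0,0,0,0,0,0,33],[0,0,0,0,0,0,33],[0,0,0,0,0,0,33],[0,0,0,0,0,0,33],[0,0,0,0,0,0,33],[0,0,0,0,0,0,33]]
  ]
}}

```text
time_s: 4.35
eef_pos: [0.4709, 0.2014, 0.008]
eef_rot: [0.0, 0.663, 0.749, 0.0]
wrist_force: [-1.1, -0.8, 5.9]
opening: 0.404
grasp_force: 59.7
```

Request:
{"api": "jog_arm", "payload": {
  "series": [
    [[0,0,0,0,0,0,30],[0,0,0,0,0,0,30],[0,0,0,0,0,0,30],[0,0,0,0,0,0,30],[0,0,-3,0,0,0,30],[0,0,-6,0,0,0,30],[0,0,-12,0,0,0,30],[0,0,-15,0,0,0,30],[0,0,-15,0,0,0,30],[0,0,-9,0,0,0,30]]
  ]
}}

```text
time_s: 5.35
eef_pos: [0.4712, 0.2015, 0.0692]
eef_rot: [0.001, 0.663, 0.749, 0.001]
wrist_force: [0.6, -0.8, -1.1]
opening: 0.403
grasp_force: 59.8
```

Request:
{"api": "jog_arm", "payload": {
  "series": [
    [[-20,-2.2,0,0,0,0,30],[-30,-3.5,0,0,0,0,30],[-34,-4,0,0,0,0,30],[-34,-4,0,0,0,0,30],[-34,-4,0,0,0,0,30],[-34,-4,0,0,0,0,30],[-20,-2.4,0,0,0,0,30],[-10.5,-1.3,0,0,0,0,30],[0,0,0,0,0,0,30],[0,0,0,0,0,0,30]]
  ]
}}

```text
time_s: 6.35
eef_pos: [0.4714, -0.0161, 0.0673]
eef_rot: [-0.0, 0.663, 0.749, 0.0]
wrist_force: [-0.0, -0.1, -0.9]
opening: 0.408
grasp_force: 59.8
```

Run:
```python
from h import *
o=ctrl.get_obs(); print(o["eef_pos"],o["eef_rot"],o["wrist_force"],o["q"])
c=ctrl.camera("side"); a=c["frame"][110:270,240:400]; c2=ctrl.camera("scene"); b=c2["frame"][170:330,190:350]
cv2.imwrite("pics/a2.png",cv2.resize(np.hstack([a,b]),None,fx=2.5,fy=2.5,interpolation=2))
for n,c in (("side",c),("scene",c2)):
    P=pts(c).reshape(-1,3); f=c["frame"].reshape(-1,3).astype(int); m=(abs(P[:,0]-.472)<.035)&(abs(P[:,1]+.017)<.03)&(P[:,2]<.12)&(P[:,2]>.02)&(f.min(1)>110)
    q=P[m]; print(n,len(q),q.min(0),q.max(0),np.median(q,0))
```

```text
[ 0.47136318 -0.01606364  0.06733846] [-1.94143112e-04  6.62760215e-01  7.48831655e-01  1.07967586e-04] [-0.02262406 -0.09150335 -0.91893117] [-2.86758568e-01  1.78560967e-01  1.98513748e+00  4.34214751e-04
  9.78154392e-01 -4.08799821e-01]
side 82 [ 0.45650067 -0.03090055  0.06228479] [0.49385696 0.0005445  0.09820307] [ 0.4720101  -0.01702264  0.09666979]
scene 541 [ 0.44966832 -0.03631069  0.06069829] [ 0.50292312 -0.0011854   0.11849199] [ 0.47013641 -0.03022839  0.08628483]
```

View pics/a2.png

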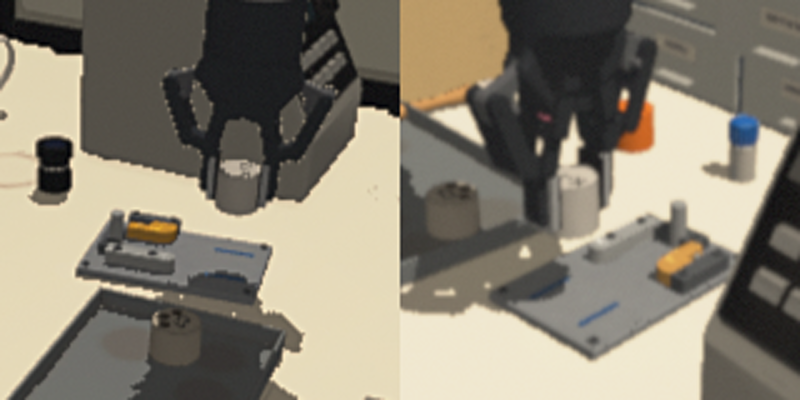

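The standard is held upright over the loading end in both views, with its underside about 5 mm below the TCP. Lowering.

Request:
{"api": "jog_arm", "payload": {
  "series": [
    [[0,0,8,0,0,0,30],[0,0,12,0,0,0,30],[0,0,12,0,0,0,30],[0,0,10,0,0,0,30],[0,0,6,0,0,0,30],[0,0,2,0,0,0,30],[0,0,0.5,0,0,0,30],[0,0,0.5,0,0,0,30],[0,0,0,0,0,0,30],[0,0,0,0,0,0,30]]
  ]
}}

```text
time_s: 7.45
eef_pos: [0.4718, -0.0168, 0.0167]
eef_rot: [0.0, 0.663, 0.749, 0.0]
wrist_force: [-0.3, -0.3, -0.9]
opening: 0.405
grasp_force: 59.8
```

Request:
{"api": "jog_arm", "payload": {
  "series": [
    [[0,0,0.3,0,0,0,30],[0,0,0.3,0,0,0,30],[0,0,0.3,0,0,0,30],[0,0,0.3,0,0,0,30],[0,0,0.3,0,0,0,30],[0,0,0,0,0,0,30],[0,0,0,0,0,0,30],[0,0,0,0,0,0,30],[0,0,0,0,0,0,30],[0,0,0,0,0,0,30]]
  ]
}}

```text
time_s: 8.45
eef_pos: [0.4715, -0.0166, 0.0148]
eef_rot: [-0.0, 0.663, 0.749, -0.0]
wrist_force: [-0.4, -1.2, -1.3]
opening: 0.402
grasp_force: 59.8
```

Request:
{"api": "jog_arm", "payload": {
  "series": [
    [[0,0,0.2,0,0,0,30],[0,0,0.2,0,0,0,30],[0,0,0.2,0,0,0,30],[0,0,0.2,0,0,0,30],[0,0,0.2,0,0,0,30],[0,0,0,0,0,0,30],[0,0,0,0,0,0,30],[0,0,0,0,0,0,30],[0,0,0,0,0,0,30],[0,0,0,0,0,0,30]]
  ]
}}

```text
time_s: 9.45
eef_pos: [0.4715, -0.0166, 0.0138]
eef_rot: [0.0, 0.663, 0.749, 0.0]
wrist_force: [-0.0, -0.2, -1.5]
opening: 0.401
grasp_force: 59.8
```

Request:
{"api": "jog_arm", "payload": {
  "series": [
    [[0,0,0.2,0,0,0,30],[0,0,0.2,0,0,0,30],[0,0,0.2,0,0,0,30],[0,0,0.2,0,0,0,30],[0,0,0,0,0,0,30],[0,0,0,0,0,0,30],[0,0,0,0,0,0,30],[0,0,0,0,0,0,30],[0,0,0,0,0,0,30],[0,0,0,0,0,0,30]]
  ]
}}

```text
time_s: 10.45
eef_pos: [0.4715, -0.0166, 0.013]
eef_rot: [0.0, 0.663, 0.749, -0.0]
wrist_force: [-0.6, -0.5, 1.6]
opening: 0.403
grasp_force: 59.8
```

Request:
{"api": "jog_arm", "payload": {
  "series": [
    [[0,0,0,0,0,0,40],[0,0,0,0,0,0,48],[0,0,0,0,0,0,56],[0,0,0,0,0,0,56],[0,0,0,0,0,0,56],[0,0,0,0,0,0,56],[0,0,0,0,0,0,56],[0,0,0,0,0,0,56],[0,0,0,0,0,0,56],[0,0,0,0,0,0,56]]
  ]
}}

```text
time_s: 11.45
eef_pos: [0.4715, -0.0166, 0.013]
eef_rot: [0.0, 0.663, 0.749, 0.0]
wrist_force: [0.7, 0.2, 0.7]
opening: 0.659
grasp_force: 0.0
```

Request:
{"api": "jog_arm", "payload": {
  "series": [
    [[0,0,-3,0,0,0,56],[0,0,-6,0,0,0,56],[0,0,-12,0,0,0,56],[0,0,-15,0,0,0,56],[0,0,-15,0,0,0,56],[0,0,-15,0,0,0,56],[0,0,-10,0,0,0,30],[0,0,0,0,0,0,0],[0,0,0,0,0,0,0],[0,0,0,0,0,0,0]]
  ]
}}

```text
time_s: 12.45
eef_pos: [0.4709, -0.0165, 0.0884]
eef_rot: [-0.001, 0.663, 0.749, -0.0]
wrist_force: [-0.2, 0.3, 0.2]
opening: 0.001
grasp_force: 0.0
```

Request:
{"api": "jog_arm", "payload": {
  "series": [
    [[0,-10,0,0,0,0,0],[0,-15,0,0,0,0,0],[0,-15,0,0,0,0,0],[0,-15,0,0,0,0,0],[0,-10,0,0,0,0,0],[0,0,0,0,0,0,0],[0,0,0,0,0,0,0],[0,0,0,0,0,0,0],[0,0,0,0,0,0,0],[0,0,0,0,0,0,0]]
  ]
}}

```text
time_s: 13.45
eef_pos: [0.4073, -0.0245, 0.089]
eef_rot: [0.0, 0.663, 0.749, 0.0]
wrist_force: [0.6, 0.4, -0.7]
opening: 0.001
grasp_force: 0.0
```

Run:
```python
from h import *
o=ctrl.get_obs(); print(o["time_s"],o["eef_pos"],o["eef_rot"],o["wrist_force"],o["opening"])
ims=[]
for n,(x,y) in (("side",(230,110)),("scene",(190,170))):
    c=ctrl.camera(n); f=c["frame"]; P=pts(c); np.savez(n+"3.npz",**c)
    m=(abs(P[...,0]-.472)<.03)&(abs(P[...,1]+.017)<.03)&(abs(P[...,2]-.042)<.003); q=ray(c,np.argwhere(m)[:,::-1],.042)
    print(n,len(q),cv2.minEnclosingCircle((q[:,:2]*1000).astype(np.float32)),np.median(P[m],0))
    ims.append(f[y:y+160,x:x+160])
cv2.imwrite("pics/a3.png",cv2.resize(np.hstack(ims),None,fx=2.5,fy=2.5,interpolation=2))
```

```text
13.45 [ 0.4072649  -0.02454313  0.08897707] [5.31349013e-06 6.62590076e-01 7.48982237e-01 9.06498131e-06] [ 0.58557078  0.4035024  -0.7355571 ] 0.0014134750614320716
side 118 ((469.8736572265625, -13.19796371459961), 19.684402465820312) [ 0.47003199 -0.01258032  0.04223378]
scene 214 ((467.73486328125, -20.92024803161621), 19.11667251586914) [ 0.47054544 -0.01975018  0.04064497]
```

View pics/a3.png

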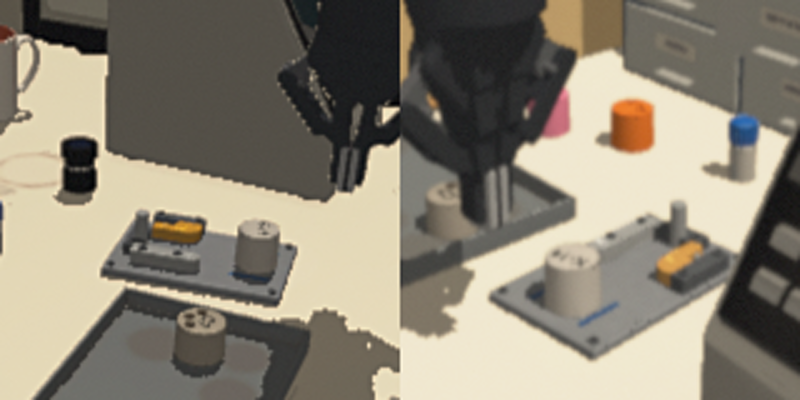

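The standard stands upright and released between the marks. The closed fingers are behind it. Next I tilt the tip forward and go low for the push.

Request:
{"api": "jog_arm", "payload": {
  "series": [
    [[0,0,0,-0.149,0,0,0],[0,-2,13.3,0,0,0,0],[0,-2,13.3,0,0,0,0],[0,-2,13.3,0,0,0,0],[0,-2,13.3,0,0,0,0],[0,-2,13.3,0,0,0,0],[0,-1,6.7,0,0,0,0],[0,0,0,0,0,0,0],[0,0,0,0,0,0,0],[0,0,0,0,0,0,0]]
  ]
}}

```text
time_s: 14.55
eef_pos: [0.4075, -0.0248, 0.0156]
eef_rot: [0.05, 0.661, 0.747, 0.056]
wrist_force: [-0.6, -0.3, -0.3]
opening: 0.0
grasp_force: 0.0
```

Request:
{"api": "jog_arm", "payload": {
  "series": [
    [[0,3.8,1.6,0,0,0,0],[0,3.95,0.6,0,0,0,0],[0,3.95,0.6,0,0,0,0],[0,3.95,0.6,0,0,0,0],[0,3.95,0.6,0,0,0,0],[0,3.95,0.6,0,0,0,0],[0,0,0,0,0,0,0],[0,0,0,0,0,0,0],[0,0,0,0,0,0,0],[0,0,0,0,0,0,0]]
  ]
}}

```text
time_s: 15.55
eef_pos: [0.4305, -0.0216, 0.0139]
eef_rot: [0.049, 0.661, 0.747, 0.056]
wrist_force: [0.4, -0.0, 0.7]
opening: 0.001
grasp_force: 0.0
```

Run:
```python
from h import *
o=ctrl.get_obs(); print(o["time_s"],o["eef_pos"],o["wrist_force"])
ims=[]
for n,(x,y) in (("side",(280,180)),("scene",(210,240))):
    f=ctrl.camera(n)["frame"]; ims.append(f[y:y+70,x:x+90])
cv2.imwrite("pics/a4.png",cv2.resize(np.hstack(ims),None,fx=4.4,fy=4.4,interpolation=2))
```

```text
15.55 [ 0.4305456  -0.02162654  0.01386151] [ 0.3550929  -0.03111356  0.66822422]
```

View pics/a4.png

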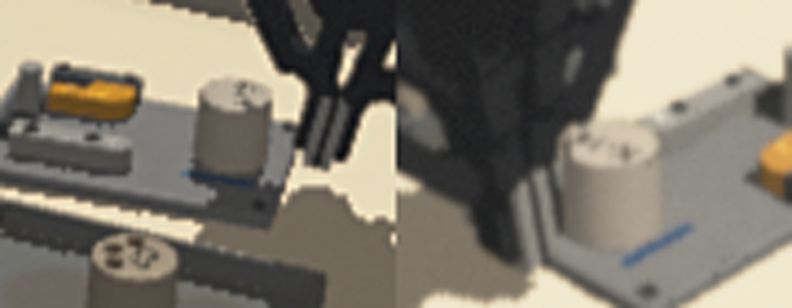

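The images show the fingertips about 10 mm behind the standard, tilted tip-first and low. Pushing slowly now.

Request:
{"api": "jog_arm", "payload": {
  "series": [
    [[0,1.98,0.3,0,0,0,0],[0,1.98,0.3,0,0,0,0],[0,1.98,0.3,0,0,0,0],[0,1.98,0.3,0,0,0,0],[0,1.98,0.3,0,0,0,0],[0,1.98,0.3,0,0,0,0],[0,1.98,0.3,0,0,0,0],[0,1.98,0.3,0,0,0,0],[0,1.98,0.3,0,0,0,0],[0,1.98,0.3,0,0,0,0]]
  ]
}}

```text
time_s: 16.65
eef_pos: [0.4507, -0.0192, 0.0139]
eef_rot: [0.049, 0.661, 0.747, 0.056]
wrist_force: [-0.5, 0.2, 0.9]
opening: 0.006
grasp_force: 0.5
```

Request:
{"api": "jog_arm", "payload": {
  "series": [
    [[0,1.98,0.3,0,0,0,0],[0,1.98,0.3,0,0,0,0],[0,1.98,0.3,0,0,0,0],[0,1.98,0.3,0,0,0,0],[0,1.98,0.3,0,0,0,0],[0,1.98,0.3,0,0,0,0],[0,1.98,0.3,0,0,0,0],[0,1.98,0.3,0,0,0,0],[0,0,0,0,0,0,0],[0,0,0,0,0,0,0]]
  ]
}}

```text
time_s: 17.65
eef_pos: [0.4667, -0.0173, 0.0139]
eef_rot: [0.049, 0.661, 0.747, 0.056]
wrist_force: [1.4, 0.2, 0.5]
opening: 0.0
grasp_force: 0.0
```

```bash
cat > m.py <<'E'
from h import *
o=ctrl.get_obs(); L=np.array([.4722,-.0166]); a=np.array([.9926,.1214]); p=o["eef_pos"][:2]-L
print(o["time_s"],o["eef_pos"],o["wrist_force"],"TCP nest x %.1f y %.1f"%(p@a*1000-45,p@[-a[1],a[0]]*1000),"Faxial %.2f"%(o["wrist_force"][:2]@a))
ims=[]
for n,(x,y) in (("side",(265,180)),("scene",(230,235))):
    c=ctrl.camera(n); f=c["frame"]; P=pts(c); d=P[...,:2]-L; X=d@a*1000-45; Y=d@[-a[1],a[0]]*1000
    m=(abs(Y)<25)&(X>-60)&(X<60)&(abs(P[...,2]-(.042 if n=="side" else .041))<.0025)&(f.min(2)>100)&(f.max(2).astype(int)-f.min(2)<45)
    k,l,st,ce=cv2.connectedComponentsWithStats(m.astype(np.uint8)); i=1+st[1:,4].argmax(); q=ray(c,np.argwhere(l==i)[:,::-1],.042); d=q[:,:2]-L
    cc,r=cv2.minEnclosingCircle((np.c_[d@a,d@[-a[1],a[0]]]*1000).astype(np.float32)); print(n,st[i,4],"std nest x %.1f y %.1f r %.1f"%(cc[0]-45,cc[1],r)); ims.append(f[y:y+70,x:x+90])
import sys
if len(sys.argv)>1: cv2.imwrite(sys.argv[1],cv2.resize(np.hstack(ims),None,fx=4.4,fy=4.4,interpolation=2))
E
python3 m.py
```

```text
17.65 [ 0.46671075 -0.01728165  0.01390863] [1.41262125 0.16764108 0.53484413] TCP nest x -50.5 y -0.0 Faxial 1.42
side 77 std nest x -20.2 y 0.9 r 17.7
scene 156 std nest x -23.6 y -5.6 r 18.2
```

Request:
{"api": "jog_arm", "payload": {
  "series": [
    [[0,1.58,0.24,0,0,0,0],[0,1.58,0.24,0,0,0,0],[0,1.58,0.24,0,0,0,0],[0,1.58,0.24,0,0,0,0],[0,1.58,0.24,0,0,0,0],[0,1.58,0.24,0,0,0,0],[0,1.58,0.24,0,0,0,0],[0,1.58,0.24,0,0,0,0],[0,1.58,0.24,0,0,0,0],[0,1.58,0.24,0,0,0,0]]
  ]
}}

```text
time_s: 18.75
eef_pos: [0.4825, -0.0153, 0.0138]
eef_rot: [0.049, 0.661, 0.747, 0.056]
wrist_force: [-1.0, 0.2, 0.6]
opening: -0.002
grasp_force: 0.4
```

Request:
{"api": "jog_arm", "payload": {
  "series": [
    [[0,0.99,0.15,0,0,0,0],[0,0.99,0.15,0,0,0,0],[0,0.99,0.15,0,0,0,0],[0,0.99,0.15,0,0,0,0],[0,0.99,0.15,0,0,0,0],[0,0.99,0.15,0,0,0,0],[0,0.99,0.15,0,0,0,0],[0,0.99,0.15,0,0,0,0],[0,0.99,0.15,0,0,0,0],[0,0.99,0.15,0,0,0,0]]
  ]
}}

```text
time_s: 19.75
eef_pos: [0.4924, -0.0141, 0.0138]
eef_rot: [0.049, 0.661, 0.747, 0.056]
wrist_force: [-1.2, -0.5, 0.3]
opening: -0.001
grasp_force: 0.4
```

```bash
python3 m.py pics/a5.png
```

```text
19.75 [ 0.49241206 -0.0140788   0.01383137] [-1.21216784 -0.50117359  0.25331692] TCP nest x -24.6 y 0.0 Faxial -1.26
side 70 std nest x 5.1 y 0.3 r 16.6
scene 144 std nest x 2.0 y -5.2 r 18.9
```

View pics/a5.png

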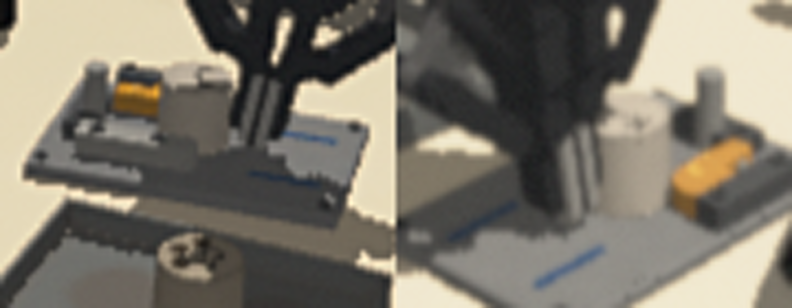

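The standard is upright at the entry, with center at nest x of about 3.5 mm, just meeting the rail nose and pad. I'll push on in small steps.

Request:
{"api": "jog_arm", "payload": {
  "series": [
    [[0,0.79,0.12,0,0,0,0],[0,0.79,0.12,0,0,0,0],[0,0.79,0.12,0,0,0,0],[0,0.79,0.12,0,0,0,0],[0,0.79,0.12,0,0,0,0],[0,0.79,0.12,0,0,0,0],[0,0.79,0.12,0,0,0,0],[0,0.79,0.12,0,0,0,0],[0,0.79,0.12,0,0,0,0],[0,0.79,0.12,0,0,0,0]]
  ]
}}

```text
time_s: 20.85
eef_pos: [0.4986, -0.0125, 0.0133]
eef_rot: [0.048, 0.661, 0.747, 0.055]
wrist_force: [-7.1, 0.8, 6.0]
opening: 0.002
grasp_force: 3.7
```

Request:
{"api": "jog_arm", "payload": {
  "series": [
    [[0,0.4,0.06,0,0,0,0],[0,0.4,0.06,0,0,0,0],[0,0.4,0.06,0,0,0,0],[0,0.4,0.06,0,0,0,0],[0,0.4,0.06,0,0,0,0],[0,0.4,0.06,0,0,0,0],[0,0.4,0.06,0,0,0,0],[0,0.4,0.06,0,0,0,0],[0,0.4,0.06,0,0,0,0],[0,0.4,0.06,0,0,0,0]]
  ]
}}

```text
time_s: 21.85
eef_pos: [0.5027, -0.0119, 0.0133]
eef_rot: [0.048, 0.661, 0.747, 0.055]
wrist_force: [-6.5, 1.4, 4.6]
opening: 0.002
grasp_force: 3.2
```

```bash
python3 m.py
```

```text
21.85 [ 0.50272056 -0.01191258  0.01330568] [-6.48381165  1.4439419   4.58676602] TCP nest x -14.1 y 0.9 Faxial -6.26
side 76 std nest x 15.0 y 0.6 r 16.6
scene 142 std nest x 12.6 y -5.0 r 18.2
```

Request:
{"api": "jog_arm", "payload": {
  "series": [
    [[0,0.4,0.06,0,0,0,0],[0,0.4,0.06,0,0,0,0],[0,0.4,0.06,0,0,0,0],[0,0.4,0.06,0,0,0,0],[0,0.4,0.06,0,0,0,0],[0,0.4,0.06,0,0,0,0],[0,0.4,0.06,0,0,0,0],[0,0.4,0.06,0,0,0,0],[0,0.4,0.06,0,0,0,0],[0,0.4,0.06,0,0,0,0]]
  ]
}}

```text
time_s: 22.95
eef_pos: [0.5074, -0.0117, 0.0134]
eef_rot: [0.048, 0.661, 0.747, 0.055]
wrist_force: [-4.7, 1.5, 2.3]
opening: -0.004
grasp_force: 2.0
```

Request:
{"api": "jog_arm", "payload": {
  "series": [
    [[0,0.3,0.045,0,0,0,0],[0,0.3,0.045,0,0,0,0],[0,0.3,0.045,0,0,0,0],[0,0.3,0.045,0,0,0,0],[0,0.3,0.045,0,0,0,0],[0,0.3,0.045,0,0,0,0],[0,0.3,0.045,0,0,0,0],[0,0.3,0.045,0,0,0,0],[0,0.3,0.045,0,0,0,0],[0,0.3,0.045,0,0,0,0]]
  ]
}}

```text
time_s: 23.95
eef_pos: [0.5113, -0.0118, 0.0138]
eef_rot: [0.049, 0.661, 0.747, 0.056]
wrist_force: [-3.1, 1.5, 0.9]
opening: 0.0
grasp_force: 1.7
```

```bash
python3 m.py
```

```text
23.95 [ 0.51130378 -0.01177741  0.01380305] [-3.13229571  1.51161865  0.86328682] TCP nest x -5.6 y 0.0 Faxial -2.93
side 63 std nest x 24.0 y 0.2 r 16.6
scene 141 std nest x 20.6 y -4.9 r 19.0
```

Request:
{"api": "jog_arm", "payload": {
  "series": [
    [[0,0.2,0.03,0,0,0,0],[0,0.2,0.03,0,0,0,0],[0,0.2,0.03,0,0,0,0],[0,0.2,0.03,0,0,0,0],[0,0.2,0.03,0,0,0,0],[0,0.2,0.03,0,0,0,0],[0,0.2,0.03,0,0,0,0],[0,0.2,0.03,0,0,0,0],[0,0.2,0.03,0,0,0,0],[0,0.2,0.03,0,0,0,0]]
  ]
}}

```text
time_s: 25.05
eef_pos: [0.5133, -0.0115, 0.0138]
eef_rot: [0.049, 0.661, 0.747, 0.056]
wrist_force: [-3.8, 2.0, 1.9]
opening: -0.002
grasp_force: 1.7
```

Request:
{"api": "jog_arm", "payload": {
  "series": [
    [[0,0.2,0.03,0,0,0,0],[0,0.2,0.03,0,0,0,0],[0,0.2,0.03,0,0,0,0],[0,0.2,0.03,0,0,0,0],[0,0.2,0.03,0,0,0,0],[0,0.2,0.03,0,0,0,0],[0,0.2,0.03,0,0,0,0],[0,0.2,0.03,0,0,0,0],[0,0.2,0.03,0,0,0,0],[0,0.2,0.03,0,0,0,0]]
  ]
}}

```text
time_s: 26.05
eef_pos: [0.5153, -0.0113, 0.0138]
eef_rot: [0.049, 0.661, 0.747, 0.056]
wrist_force: [-3.7, 2.0, 1.3]
opening: -0.003
grasp_force: 1.8
```

Request:
{"api": "jog_arm", "payload": {
  "series": [
    [[0,0.15,0.02,0,0,0,0],[0,0.15,0.02,0,0,0,0],[0,0.15,0.02,0,0,0,0],[0,0.15,0.02,0,0,0,0],[0,0.15,0.02,0,0,0,0],[0,0.15,0.02,0,0,0,0],[0,0.15,0.02,0,0,0,0],[0,0.15,0.02,0,0,0,0],[0,0.15,0.02,0,0,0,0],[0,0.15,0.02,0,0,0,0]]
  ]
}}

```text
time_s: 27.05
eef_pos: [0.5168, -0.0111, 0.0138]
eef_rot: [0.049, 0.661, 0.747, 0.056]
wrist_force: [-3.7, 1.0, 0.5]
opening: -0.004
grasp_force: 1.9
```

Request:
{"api": "jog_arm", "payload": {
  "series": [
    [[0,0.15,0.02,0,0,0,0],[0,0.15,0.02,0,0,0,0],[0,0.15,0.02,0,0,0,0],[0,0.15,0.02,0,0,0,0],[0,0.15,0.02,0,0,0,0],[0,0.15,0.02,0,0,0,0],[0,0.15,0.02,0,0,0,0],[0,0.15,0.02,0,0,0,0],[0,0.15,0.02,0,0,0,0],[0,0.15,0.02,0,0,0,0]]
  ]
}}

```text
time_s: 28.05
eef_pos: [0.5179, -0.0108, 0.0137]
eef_rot: [0.049, 0.661, 0.747, 0.055]
wrist_force: [-5.3, 0.6, 1.3]
opening: 0.001
grasp_force: 2.7
```

Request:
{"api": "jog_arm", "payload": {
  "series": [
    [[0,0.1,0.015,0,0,0,0],[0,0.1,0.015,0,0,0,0],[0,0.1,0.015,0,0,0,0],[0,0.1,0.015,0,0,0,0],[0,0.1,0.015,0,0,0,0],[0,0,0,0,0,0,0],[0,0,0,0,0,0,0],[0,0,0,0,0,0,0],[0,0,0,0,0,0,0],[0,0,0,0,0,0,0]]
  ]
}}

```text
time_s: 29.05
eef_pos: [0.518, -0.0107, 0.0135]
eef_rot: [0.049, 0.661, 0.747, 0.055]
wrist_force: [-6.7, -0.3, 2.7]
opening: 0.003
grasp_force: 3.2
```

Request:
{"api": "jog_arm", "payload": {
  "series": [
    [[0,0.1,0.015,0,0,0,0],[0,0.1,0.015,0,0,0,0],[0,0.1,0.015,0,0,0,0],[0,0.1,0.015,0,0,0,0],[0,0.1,0.015,0,0,0,0],[0,0.1,0.015,0,0,0,0],[0,0,0,0,0,0,0],[0,0,0,0,0,0,0],[0,0,0,0,0,0,0],[0,0,0,0,0,0,0]]
  ]
}}

```text
time_s: 30.05
eef_pos: [0.5181, -0.0106, 0.0133]
eef_rot: [0.048, 0.661, 0.747, 0.055]
wrist_force: [-8.3, 1.1, 3.2]
opening: -0.001
grasp_force: 4.0
```

```bash
python3 m.py pics/a6.png
```

```text
30.05 [ 0.5180792  -0.01061949  0.01328447] [-8.25420336  1.06308218  3.19154012] TCP nest x 1.3 y 0.4 Faxial -8.06
side 78 std nest x 36.0 y 4.0 r 22.7
scene 141 std nest x 33.5 y -8.0 r 22.0
```

View pics/a6.png

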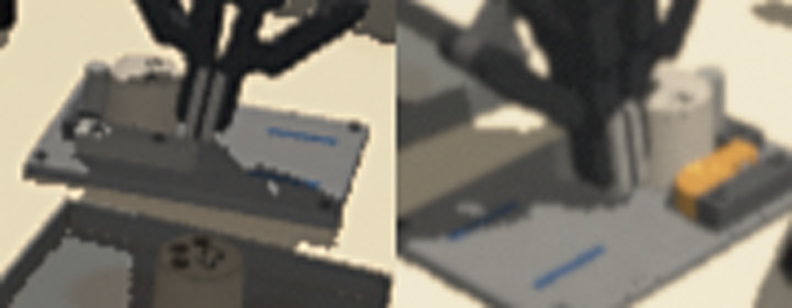

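The images show the standard upright, seated between rail and pad and touching the dowel. I'll press slightly more, hold, then draw back.

Request:
{"api": "jog_arm", "payload": {
  "series": [
    [[0,0.1,0.015,0,0,0,0],[0,0.1,0.015,0,0,0,0],[0,0.1,0.015,0,0,0,0],[0,0.1,0.015,0,0,0,0],[0,0,0,0,0,0,0],[0,0,0,0,0,0,0],[0,0,0,0,0,0,0],[0,0,0,0,0,0,0],[0,0,0,0,0,0,0],[0,0,0,0,0,0,0]]
  ]
}}

```text
time_s: 31.15
eef_pos: [0.5181, -0.0105, 0.0132]
eef_rot: [0.048, 0.661, 0.747, 0.055]
wrist_force: [-9.7, -0.7, 2.8]
opening: 0.0
grasp_force: 4.8
```

Request:
{"api": "jog_arm", "payload": {
  "series": [
    [[0,-0.3,-0.045,0,0,0,0],[0,-0.5,-0.075,0,0,0,0],[0,-0.5,-0.075,0,0,0,0],[0,-1,-0.15,0,0,0,0],[0,-2,-0.3,0,0,0,0],[0,-3.95,-0.6,0,0,0,0],[0,-9.9,-1.5,0,0,0,0],[0,-9.9,-1.5,0,0,0,0],[0,-9.9,-1.5,0,0,0,0],[0,-9.9,-1.5,0,0,0,0]]
  ]
}}

```text
time_s: 32.15
eef_pos: [0.4707, -0.0167, 0.0139]
eef_rot: [0.049, 0.661, 0.747, 0.056]
wrist_force: [-0.4, -0.2, 0.6]
opening: 0.002
grasp_force: 0.0
```

Request:
{"api": "jog_arm", "payload": {
  "series": [
    [[0,-9.9,-1.5,0,0,0,0],[0,-4,-10,0,0,0,0],[0,0,-15,0,0,0,0],[0,0,-15,0,0,0,0],[0,0,-15,0,0,0,0],[0,0,-15,0,0,0,0],[0,0,-10,0,0,0,0],[0,0,0,0,0,0,0],[0,0,0,0,0,0,0],[0,0,0,0,0,0,0]]
  ]
}}

```text
time_s: 33.15
eef_pos: [0.4456, -0.0196, 0.0917]
eef_rot: [0.049, 0.661, 0.747, 0.056]
wrist_force: [-0.2, 0.1, -0.6]
opening: -0.003
grasp_force: 0.0
```

```bash
python3 m.py pics/a7.png
```

```text
33.15 [ 0.44558355 -0.01959066  0.09170713] [-0.21777524  0.10569905 -0.59609974] TCP nest x -71.8 y 0.3 Faxial -0.20
side 103 std nest x 36.0 y 3.9 r 22.7
scene 188 std nest x 29.8 y -5.1 r 21.5
```

View pics/a7.png

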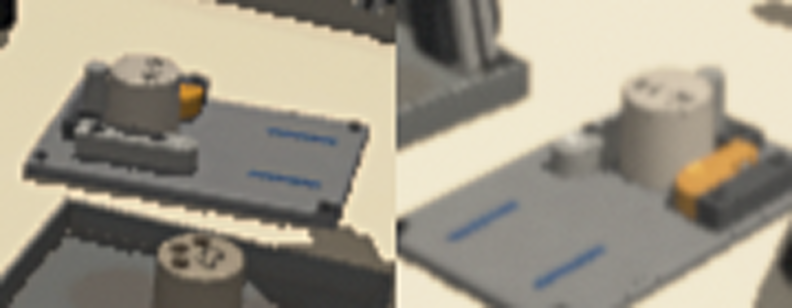

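The standard is upright, seated against rail, pad and dowel in both views, and the arm is clear. Handing in.

```bash
python3 -c "
from bench import ctrl
print(ctrl.hand_in())"
```

```text
the job is handed in; nothing more can be done
None
```

I handed the job in at about 33 s: the tall standard stands upright against rail, spring pad and dowel, pressed there with an estimated 6 N (9.7 N wrist force less about 3.7 N drag), and the arm is clear. The hand-in returned no verdict.

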